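# Press a spar cap down along a model wing

### The arm

A 6-joint arm with a two-finger parallel gripper is mounted at the origin on the work surface. World frame = base frame: x ahead of the robot, y to its left, z up, the work surface at z = 0. Lengths are in m, angles in rad, forces in N, time in s.
With the tool pointing down it reaches from about 0.375 to 0.975 m from the base axis. Payload 3.8 kg.
Tool frame: the origin (TCP) lies at the very end of the fingers, on their centre line; the grasp point (between the pads) lies 19 mm behind it; z points along the fingers, y is the line along which they close (so a half turn about z gives the same grasp; the last joint's range is limited). The gripper opens to 88 mm and grips with 3 to 60 N. Pads are 18 mm wide; open, the fingers measure 123 mm over their backs; the gripper's body (75 mm by 187 mm) begins 45 mm behind the grasp point.
Start: joints at [-1.324, 0.264, 1.604, -0, 1.274, -0.037], TCP at [0.189, -0.648, 0.239] pointing down, gripper open.
Joint ranges: [-2.63, 2.63], [-0.94, 2.18], [0.31, 2.57], [-1.31, 4.45], [0, 2.66], [-2.55, 2.55]. Speed limits (rad/s): [2.57, 2.57, 3.14, 3.14, 3.14, 3.14].

### API

Orientations are given as a unit quaternion [x, y, z, w].
In Python, from cell import arm gives the robot as it stands. The module is installed in compiled form; this text tells all that it offers.
- The arm moves only by the shell command python3 -m jog 'ROWS' [OPENING] [FORCE]. ROWS is JSON, a list of rows, each an object of numbers: "dx", "dy", "dz": the shift along the tool's x, y, z in mm; "ax", "ay", "az": the turn, a rotation vector about the tool's x, y, z in degrees. In form: [{"dx": .., "dy": .., "dz": .., "ax": .., "ay": .., "az": ..}, ...]. A call has 1 to 12 rows; each row shifts and turns the commanded pose from where the row before left it, along the tool's axes as they then stand; what a row does not reach is not made up. A row lasts 1/10 s, in which the tool goes at most 50 mm and 8.59 degrees, less where a joint would pass 70% of its speed; a pose out of reach is approached as far as the arm can. A call with a gripper value outside its range is refused whole. OPENING is the opening, from -1 (shut) to 1 (fully open), so that 0 is half open, set as the call begins (- or left out, the last holds). The fingers move at their own pace and stop on an object; FORCE is the grip in N (left out, the last holds). Time passes only in rows, so rows that do not move let the fingers close. It gives the time, the measured TCP pose, the force, the opening and the grip force at its end, in the units of the state.
- arm.state(): the state, without advancing time (a new reading comes with each control period).
- arm.snapshot(name): name is "scene" or "top" or "wrist"; returns a dict with "frame" (384x512x3 uint8, red, green, blue), "depth" (384x512 float32, m along the optical axis (not along the pixel's ray), 0 where there is no reading), "camera_matrix" (3x3 intrinsics, pixels), "k1" (the pictures are not rectified: a ray, as slopes to the right and down, at radius r is drawn at 1 + k1 r^2 times it, then the intrinsics apply), "eye" and "attitude" of the camera in the world; the wrist camera has in their place "mount" (4x4, takes a point from camera to tool coordinates, whose origin is the TCP and whose axes are the flange's). Camera axes: x right, y up, looking along -z (the intrinsics and any distortion apply to the point x, -y, -z); pixel columns grow to the right and rows downward; lengths in m; the calibration is good to about 2 mm. A picture is of the moment at which its call begins: read the wrist's pose just before it.
- arm.sign_off(): hands the job in; it is judged then, once.
The state is a dict: "clock": time; "qpos": joint angles; "qvel": joint speeds; "joint_efforts": joint torques, N m; "position": TCP position; "ee_rot": TCP orientation; "ft_force": force on the tool from outside, world axes, zero at the start; "torque": the same for the moment, N m; "gripper_width": finger opening in m; "grasp_force": force on a finger pad.
Only numpy, scipy, OpenCV 4.12 (cv2) and the standard library are available. Lean on these libraries where they do the work, as an engineer would, in place of code of your own. Each camera call takes 0.05 s, during which the arm holds its last target. There are 200 camera calls.

### The job

The black spar cap of the model wing has just been stuck on: with the closed fingertips pointing down, start at the red root end and stroke along the top of the cap, following its bend, to the tip end, in one unbroken stroke over every rib, pressing lightly so that the wing panel sinks a few millimetres on its springs all the way but never down onto its stops. Do not lift the panel, and leave the weights and the glue bottle alone. Finish at the tip end with the fingertips still pressing there lightly: the program ends while holding the cap down over the last rib.

Things in the scene. Friction and masses are not known exactly. Their poses are not given: they have to be found in the camera images.
- rib1 (a point): point on the middle of the spar cap's flat top, over the first rib counted from the red root end (14 mm in from the cap's root end); on the building board at x -105 y 12 mm, 62 mm above the table at rest; sinks with the panel. Neighbouring points are 45 mm apart in a line along the cap
- rib2 (a point): point on the middle of the spar cap's flat top, over the second rib counted from the red root end; on the building board at x -60 y 12 mm, 62 mm above the table at rest; sinks with the panel. Neighbouring points are 45 mm apart in a line along the cap
- rib3 (a point): point on the middle of the spar cap's flat top, over the third rib counted from the red root end; on the building board at x -15 y 12 mm, 62 mm above the table at rest; sinks with the panel. Neighbouring points are 45 mm apart in a line along the cap
- rib4 (a point): point on the middle of the spar cap's flat top, over the fourth rib counted from the red root end (here the cap bends 20 degrees, in the horizontal plane); on the building board at x 30 y 12 mm, 62 mm above the table at rest; sinks with the panel. Neighbouring points are 45 mm apart in a line along the cap
- rib5 (a point): point on the middle of the spar cap's flat top, over the fifth rib counted from the red root end; on the building board at x 72.3 y -3.4 mm, 62 mm above the table at rest; sinks with the panel. Neighbouring points are 45 mm apart in a line along the cap
- rib6 (a point): point on the middle of the spar cap's flat top, over the last rib counted from the red root end (14 mm in from the cap's tip end); on the building board at x 114.6 y -18.8 mm, 62 mm above the table at rest; sinks with the panel. Neighbouring points are 45 mm apart in a line along the cap
- panel: wing panel, one rigid piece 250 x 120 mm: pale ribs 16 mm high, red block at the root end, black spar cap on top (flat bent strip 12 mm wide, standing 6 mm above the ribs). Origin 22 mm below the cap's top; x along the span from root to tip, z up. It moves only straight up and down, about 0.8 N per mm sunk, stops 14 mm down, springs back to rest; it can also be drawn up
- board: the white building board, 360 x 300 mm, 12 mm thick, fixed on the table; origin at the centre of its underside, x along the span from root to tip, z up. It may be turned any way
- weight_a: dark steel cylinder weight, 34 mm across, 45 mm high, standing on the board beside the wing's front edge, about 100 mm from the cap's line, towards the root; leave alone. Origin at the centre of its underside
- weight_b: the same kind of weight, standing towards the tip; leave alone. Origin at the centre of its underside
- glue: small glue bottle with a red cap, 30 mm across, 75 mm high, standing on the board behind the wing's rear edge, 115 mm or more from the cap's line; leave alone. Origin at the centre of its underside

How it is judged:
By the outcome, as a careful person would: the job done as asked, in the order asked, and still so for the second after the job is handed in, while the arm keeps its last pose, push and grip.
It also fails if it takes over 42 s, if anything falls off the work surface, if the arm or the gripper's body presses on something with over 40 N, if the wrist force passes 120 N, or if a joint passes its speed limit or range.

## Working session

There is one attempt and no reset: what is moved stays moved. The work goes in short steps, Python scripts to look and compute and a shell command to move; the robot and the scene stay as the last step left them, time stands still between calls to the robot, and variables do not carry over. Pictures are saved under pics/ and viewed, at most 10 in all, crops included, and the job is handed in when it is done.

```bash
mkdir -p pics
cat > h.py <<'E'
import numpy as np, cv2
from scipy.spatial.transform import Rotation as R
from cell import arm
def snap(name):
    st=arm.state(); s=arm.snapshot(name); s['st']=st
    if 'mount' in s:
        T=np.eye(4); T[:3,:3]=R.from_quat(st['ee_rot']).as_matrix(); T[:3,3]=st['position']
        s['T']=T@np.array(s['mount'])
    else:
        T=np.eye(4); a=np.array(s['attitude'])
        T[:3,:3]=a if a.shape==(3,3) else R.from_quat(a).as_matrix(); T[:3,3]=s['eye']; s['T']=T
    return s
def rays(s,uv):
    K=np.array(s['camera_matrix'],float)
    p=cv2.undistortPoints(np.array(uv,float).reshape(-1,1,2),K,np.array([s['k1'],0,0,0.]),).reshape(-1,2)
    d=np.c_[p[:,0],-p[:,1],-np.ones(len(p))]
    return d@s['T'][:3,:3].T, s['T'][:3,3]
def onplane(s,uv,z):
    d,o=rays(s,uv); return o+d*((z-o[2])/d[:,2])[:,None]
def save(s,n): cv2.imwrite('pics/'+n,s['frame'][:,:,::-1])
E
python3 - <<'E'
from h import *
for n in ['top','scene']:
    s=snap(n); save(s,n+'1.png'); print(n,np.array(s['camera_matrix']).round(1).tolist(),s['k1'],s['eye'],s['attitude'])
    np.savez(n+'1.npz',frame=s['frame'],depth=s['depth'],camera_matrix=s['camera_matrix'],k1=s['k1'],T=s['T'])
st=arm.state();print(st)
E
```

```text
top [[492.1, 0.0, 256.0], [0.0, 492.1, 193.8], [0.0, 0.0, 1.0]] -0.16839008221766336 [0.4338761  0.02153347 0.87516788] [ 0.07637952 -0.05594461 -0.70358624  0.70427464]
scene [[401.6, 0.0, 267.1], [0.0, 401.6, 192.6], [0.0, 0.0, 1.0]] -0.05998771475056024 [ 1.04524314 -0.46000495  0.54684902] [0.42702216 0.16990783 0.33125175 0.82404835]
{'clock': 0.1, 'qpos': array([-1.32393273e+00,  2.64690211e-01,  1.60518853e+00, -2.28638572e-06,
        1.27368235e+00, -3.69190773e-02]), 'qvel': array([-0.00120714, -0.00066921, -0.00213934,  0.00228391,  0.00021151,
        0.00098119]), 'joint_efforts': array([-4.20052284e-04, -5.03619397e+01, -3.58071148e+01,  7.30761141e-02,
        2.32831039e-02, -4.83614531e-05]), 'position': array([ 0.18882779, -0.64741147,  0.23753055]), 'ee_rot': array([ 9.89949775e-01,  1.41415962e-01, -1.04212440e-04, -9.78683270e-04]), 'ft_force': array([ 0.39279023,  0.81016836, -0.30890476]), 'torque': array([-0.00470326,  0.03778252, -0.00535911]), 'grasp_force': 0.0, 'gripper_width': 0.08786690036129258}
```

View pics/top1.png

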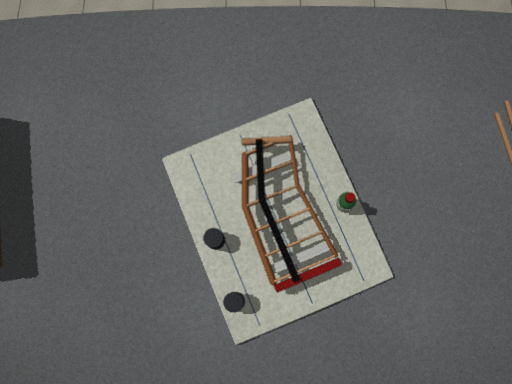

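View pics/scene1.png

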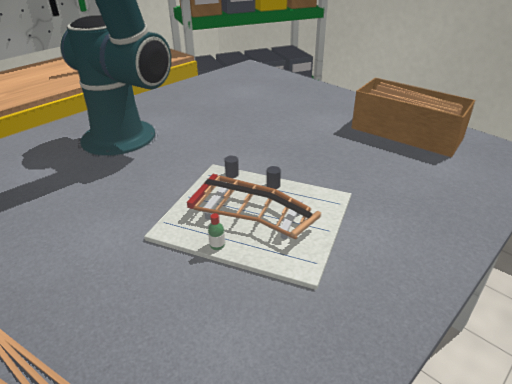

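The top view shows the cap running from the red root block at about (295,278), bending at (263,200), to the tip at (259,141). The weights are at (214,239) and (234,302) and the glue is at (347,201). The scene view agrees.

```bash
cat > meas.py <<'E'
from h import *
from scipy.optimize import least_squares
from scipy.spatial import cKDTree
RB=np.array([[-105,12],[-60,12],[-15,12],[30,12],[72.3,-3.4],[114.6,-18.8]])/1000
def capfit(s,roi,thr=40,z=.062,x0=None):
    f=s['frame']; m=(f.max(2)<thr).astype(np.uint8); k=np.zeros_like(m); u0,v0,u1,v1=roi; k[v0:v1,u0:u1]=1; m*=k
    m=cv2.morphologyEx(m,cv2.MORPH_OPEN,np.ones((3,3)))
    n,l,stt,c=cv2.connectedComponentsWithStats(m); i=1+np.argmax(stt[1:,4]); m=(l==i)
    v,u=np.nonzero(m); P=onplane(s,np.c_[u,v],z)[:,:2]
    d1=np.array([1,0]);d2=np.array([np.cos(np.radians(20)),-np.sin(np.radians(20))])
    L=np.r_[[RB[0]-.014*d1],RB,[RB[5]+.014*d2]]
    cum=np.r_[0,np.cumsum(np.linalg.norm(np.diff(L,axis=0),axis=1))]
    t=np.linspace(0,cum[-1],200); C=np.c_[np.interp(t,cum,L[:,0]),np.interp(t,cum,L[:,1])]
    def tf(p,X): c,s_=np.cos(p[2]),np.sin(p[2]); return X@np.array([[c,s_],[-s_,c]])+p[:2]
    tree=cKDTree(P)
    def r(p):
        Q=tf(p,C); d,_=cKDTree(Q).query(P); e,_=tree.query(Q[[0,-1]]); 
        return np.r_[d, 10*e]
    q=least_squares(r,x0,loss='linear',x_scale=[.01,.01,.05],diff_step=1e-4)
    return q.x,tf(q.x,RB),m,P,np.sqrt(np.mean(q.fun[:-2]**2))
E
python3 - <<'E'
from meas import *
z=np.load('top1.npz'); s=dict(z)
g=onplane(s,[(295,278),(259,141),(263,200)],.062); print(g.round(3))
d=g[1]-g[0]; 
p,rb,m,P,rms=capfit(s,(225,125,310,290),x0=[g[:2,0].mean(),g[:2,1].mean(),np.arctan2(d[1],d[0])+.16])
print(p,np.degrees(p[2]),rms,m.sum()); print(rb.round(4).tolist())
for n,(u,v),h in [('wa',(234,302),.057),('wb',(214,239),.057),('glue',(350,197),.087)]: print(n,onplane(s,[(u,v)],h).round(3))
f=s['frame'].copy(); f[m]=[0,255,0]; cv2.imwrite('pics/m1.png',cv2.resize(f[110:310,150:400,::-1],None,fx=3,fy=3,interpolation=0))
D=s['depth']; 
for u,v in [(263,190),(280,240)]:
  print('depth pt',s['T'][:3]@np.r_[(lambda d:d)(np.r_[0,0,0]),1] if 0 else (lambda r:(r[1]+r[0][0]*D[v,u]).round(4))(rays(s,[(u,v)])))
E
```

```text
[[ 0.448 -0.019  0.062]
 [ 0.681  0.041  0.062]
 [ 0.578  0.034  0.062]]
[0.55706908 0.01369407 0.40248046] 23.060431647615633 0.0029312017500952065 880
[[0.4558, -0.0164], [0.4972, 0.0012], [0.5386, 0.0189], [0.58, 0.0365], [0.6249, 0.0389], [0.6699, 0.0413]]
wa [[0.408 0.081 0.057]]
wb [[0.512 0.116 0.057]]
glue [[ 0.578 -0.109  0.087]]
depth pt [0.5947 0.0337 0.0621]
depth pt [0.5102 0.0056 0.0638]
```

View pics/m1.png

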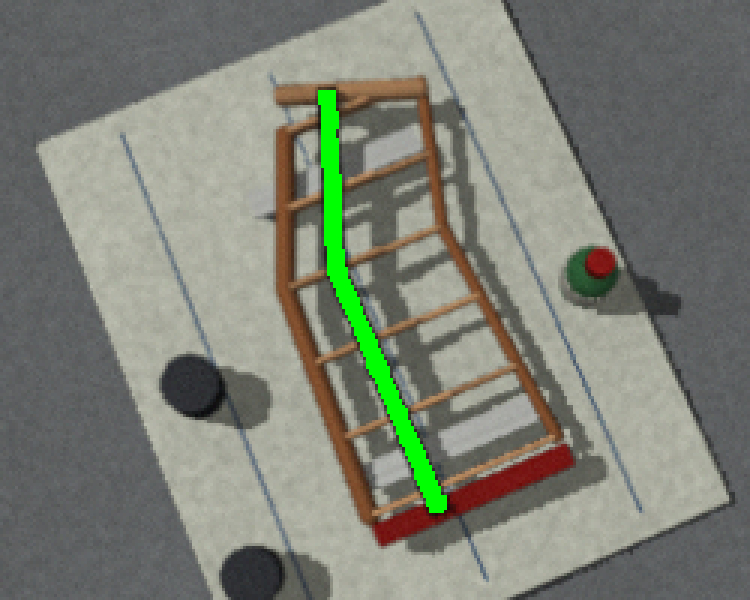

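The fit lies well on the cap (RMS 2.9 mm, which includes its width). Next I'll close the fingers and move above the root end.

```bash
python3 -m jog '[{"dx":20,"dy":-25},{"dx":26,"dy":-33},{"dx":27,"dy":-33},{"dx":27,"dy":-33},{"dx":27,"dy":-33},{"dx":27,"dy":-34},{"dx":27,"dy":-34},{"dx":27,"dy":-34},{"dx":27,"dy":-34},{"dx":27,"dy":-34},{"dx":27,"dy":-34},{"dx":27,"dy":-34}]' -1 20
python3 -m jog '[{"dx":27,"dy":-34},{"dx":27,"dy":-34},{"dx":27,"dy":-34},{"dx":21,"dy":-25},{"dx":10,"dy":-10},{},{},{}]'
python3 - <<'E'
from h import *
s=snap('wrist'); save(s,'w1.png'); st=s['st']; print(st['position'],st['ee_rot'],st['ft_force'],st['gripper_width'],st['clock'])
np.savez('w1.npz',frame=s['frame'],depth=s['depth'],camera_matrix=s['camera_matrix'],k1=s['k1'],T=s['T'])
E
```

```text
[ 0.18882779 -0.64741147  0.23753055] [ 9.89949775e-01  1.41415962e-01 -1.04212440e-04 -9.78683270e-04] [ 0.39279023  0.81016836 -0.30890476] 0.08786690036129258 0.1schema error: expected keys dx, dy, dz, ax, ay, az
schema error: expected keys dx, dy, dz, ax, ay, az
```

View pics/w1.png

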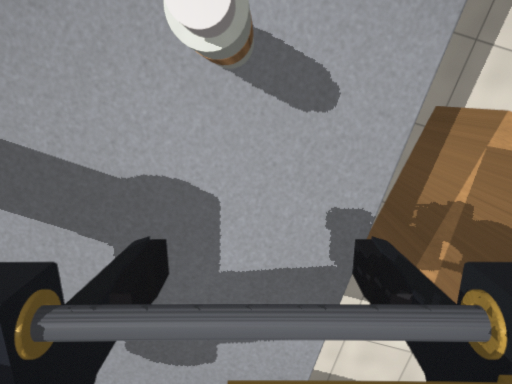

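The rows were refused because every key is required. The wrist picture was therefore taken at the start pose. It shows a white-topped jar at (205,20) and a wooden box at (460,200), so I'll check where they are relative to my path.

Run:
```python
from h import *
s=dict(np.load('w1.npz')); D=s['depth']
for n,u,v in [('jar',200,12),('jarlow',225,55),('box',470,180),('boxtop',440,115),('floor',80,80)]:
    d,o=rays(s,[(u,v)]); print(n,D[v,u],(o+d[0]*D[v,u]).round(3))
print(s['T'].round(3))
t=dict(np.load('top1.npz')); D=t['depth']
for u,v in [(245,180),(270,140),(285,139),(310,276),(259,142),(247,160),(293,165)]:
    d,o=rays(t,[(u,v)]); print(u,v,(o+d[0]*D[v,u]).round(4))
```

```text
jar 0.18216734 [ 0.29  -0.585  0.18 ]
jarlow 0.24687646 [ 0.278 -0.595  0.116]
box 0.8229538 [ 0.208 -1.167 -0.417]
boxtop 1.0448078 [ 0.352 -1.172 -0.69 ]
floor 0.3631689 [ 0.219 -0.44  -0.001]
[[ 0.28   0.92   0.275  0.26 ]
 [-0.96   0.268  0.08  -0.627]
 [-0.001 -0.287  0.958  0.382]
 [ 0.     0.     0.     1.   ]]
245 180 [0.6138 0.0647 0.0539]
270 140 [0.6844 0.0218 0.0553]
285 139 [ 0.6854 -0.0042  0.0575]
310 276 [ 0.4512 -0.0437  0.0579]
259 142 [0.6786 0.0407 0.0627]
247 160 [0.6493 0.0615 0.0528]
293 165 [ 0.6412 -0.0179  0.0487]
```

The jar at (0.29, -0.585) is 0.18 m tall, which leaves the fingers clear by 6 cm or more. I'll lift slightly and go.

```bash
python3 -m jog '[{"dx":0,"dy":-10,"dz":-20,"ax":0,"ay":0,"az":0},{"dx":20,"dy":-30,"dz":-10,"ax":0,"ay":0,"az":0},{"dx":27,"dy":-34,"dz":0,"ax":0,"ay":0,"az":0},{"dx":27,"dy":-34,"dz":0,"ax":0,"ay":0,"az":0},{"dx":27,"dy":-34,"dz":0,"ax":0,"ay":0,"az":0},{"dx":27,"dy":-34,"dz":0,"ax":0,"ay":0,"az":0},{"dx":27,"dy":-34,"dz":0,"ax":0,"ay":0,"az":0},{"dx":27,"dy":-34,"dz":0,"ax":0,"ay":0,"az":0},{"dx":27,"dy":-34,"dz":0,"ax":0,"ay":0,"az":0},{"dx":27,"dy":-34,"dz":0,"ax":0,"ay":0,"az":0},{"dx":27,"dy":-34,"dz":0,"ax":0,"ay":0,"az":0},{"dx":27,"dy":-34,"dz":0,"ax":0,"ay":0,"az":0}]' -1 20
python3 -m jog '[{"dx":27,"dy":-34,"dz":0,"ax":0,"ay":0,"az":0},{"dx":27,"dy":-34,"dz":0,"ax":0,"ay":0,"az":0},{"dx":27,"dy":-34,"dz":0,"ax":0,"ay":0,"az":0},{"dx":27,"dy":-34,"dz":10,"ax":0,"ay":0,"az":0},{"dx":15,"dy":-10,"dz":10,"ax":0,"ay":0,"az":0},{"dx":0,"dy":0,"dz":0,"ax":0,"ay":0,"az":0},{"dx":0,"dy":0,"dz":0,"ax":0,"ay":0,"az":0},{"dx":0,"dy":0,"dz":0,"ax":0,"ay":0,"az":0}]'
python3 - <<'E'
from h import *
s=snap('wrist'); save(s,'w2.png'); st=s['st']; print(st['position'],st['ee_rot'],st['ft_force'],st['gripper_width'],st['clock'])
np.savez('w2.npz',frame=s['frame'],depth=s['depth'],camera_matrix=s['camera_matrix'],k1=s['k1'],T=s['T'])
E
```

```text
clock: 1.35
position: [0.361, -0.2002, 0.2704]
ee_rot: [0.99, 0.141, 0.001, 0.001]
ft_force: [0.1, -0.3, 0.0]
gripper_width: 0.0005
grasp_force: 0.0
clock: 2.15
position: [0.438, -0.0282, 0.2497]
ee_rot: [0.99, 0.141, 0.001, 0.0]
ft_force: [0.3, 0.4, -0.8]
gripper_width: 0.0006
grasp_force: 0.0
[ 0.43797467 -0.02824541  0.24973629] [9.90014670e-01 1.40963038e-01 5.08184467e-04 3.42790298e-04] [ 0.27492526  0.38825882 -0.80262843] 0.0006103006712945151 2.15
```

View pics/w2.png

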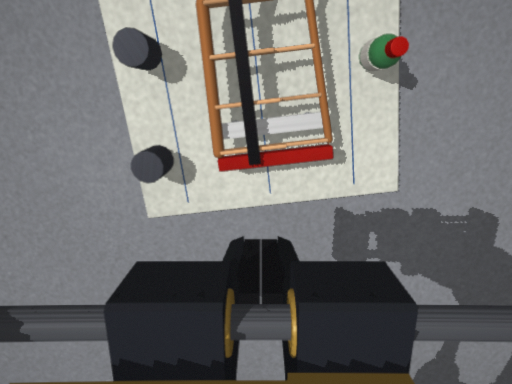

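The wrist view shows the cap's root end at about (254,163), with the cap running up to (236,3) and the fingers closed at the bottom. I'll measure the centreline here and compare it with the top fit.

Run:
```python
from meas import *
s=dict(np.load('w2.npz')); f=s['frame']
for v in [10,40,70,100,130,150]:
    row=f[v,215:275].max(1); i=np.nonzero(row<45)[0]; u=215+i.mean()
    p=onplane(s,[(u,v)],.062)[0]; o=np.array([.57*0+.58,.0365]); a=np.radians(23.06); 
    d=p[:2]-o; print(v,len(i),u.round(1),p[:2].round(4),'lateral off',(-np.sin(a)*d[0]+np.cos(a)*d[1]).round(4))
col=f[140:180,255].astype(int); print([ (140+i,c.tolist()) for i,c in enumerate(col) if 15<=i<30])
print(onplane(s,[(255,163)],.062))
```

```text
10 12 235.5 [0.5698 0.0318] lateral off -0.0003
40 11 239.0 [0.5477 0.0227] lateral off -0.0
70 11 243.0 [0.5245 0.0126] lateral off -0.0002
100 11 247.0 [0.5   0.002] lateral off -0.0004
130 10 250.5 [ 0.4741 -0.0087] lateral off -0.0001
150 10 253.5 [ 0.4563 -0.0168] lateral off -0.0006
[(155, [24, 23, 24]), (156, [24, 22, 24]), (157, [25, 24, 27]), (158, [24, 24, 24]), (159, [25, 24, 26]), (160, [26, 26, 27]), (161, [26, 25, 26]), (162, [24, 24, 27]), (163, [31, 25, 26]), (164, [64, 23, 24]), (165, [115, 21, 19]), (166, [144, 31, 26]), (167, [125, 61, 57]), (168, [119, 109, 104]), (169, [127, 128, 121])]
[[ 0.44424041 -0.02174851  0.062     ]]
```

The two views agree to within 0.6 mm. Now I'll go down above the root end.

```bash
python3 -m jog '[{"dx":4,"dy":-2,"dz":20,"ax":0,"ay":0,"az":0},{"dx":4,"dy":-2,"dz":35,"ax":0,"ay":0,"az":0},{"dx":4,"dy":-1,"dz":40,"ax":0,"ay":0,"az":0},{"dx":0,"dy":0,"dz":40,"ax":0,"ay":0,"az":0},{"dx":0,"dy":0,"dz":25,"ax":0,"ay":0,"az":0},{"dx":0,"dy":0,"dz":14,"ax":0,"ay":0,"az":0},{"dx":0,"dy":0,"dz":0,"ax":0,"ay":0,"az":0},{"dx":0,"dy":0,"dz":0,"ax":0,"ay":0,"az":0},{"dx":0,"dy":0,"dz":0,"ax":0,"ay":0,"az":0}]'
python3 -c "
from h import *
st=arm.state();print(st['position'],R.from_quat(st['ee_rot']).as_matrix().round(4).tolist(),st['ft_force'])"
```

```text
clock: 3.1
position: [0.4496, -0.0199, 0.0763]
ee_rot: [0.99, 0.141, 0.001, 0.0]
ft_force: [0.8, -0.2, 0.4]
gripper_width: 0.0007
grasp_force: 0.0
[ 0.44960774 -0.01986225  0.07628662] [[0.9603, 0.2791, 0.0028], [0.2791, -0.9603, -0.0003], [0.0026, 0.0011, -1.0]] [ 0.7757798  -0.17479132  0.41602192]
```

```bash
python3 -m jog '[{"dx":-2,"dy":0,"dz":4,"ax":0,"ay":0,"az":0},{"dx":0,"dy":0,"dz":6,"ax":0,"ay":0,"az":0},{"dx":0,"dy":0,"dz":3,"ax":0,"ay":0,"az":0},{"dx":0,"dy":0,"dz":2,"ax":0,"ay":0,"az":0},{"dx":0,"dy":0,"dz":2,"ax":0,"ay":0,"az":0},{"dx":0,"dy":0,"dz":2,"ax":0,"ay":0,"az":0},{"dx":0,"dy":0,"dz":0,"ax":0,"ay":0,"az":0},{"dx":0,"dy":0,"dz":0,"ax":0,"ay":0,"az":0}]'
python3 -c "
from h import *
st=arm.state();print(st['position'],st['ft_force'])"
```

```text
clock: 3.9
position: [0.4463, -0.0198, 0.0559]
ee_rot: [0.99, 0.141, -0.0, -0.0]
ft_force: [-2.6, -1.3, 4.8]
gripper_width: 0.0005
grasp_force: 2.5
[ 0.44633034 -0.01981301  0.05586335] [-2.62505895 -1.2618522   4.80507491]
```

Contact is made at 4.8 N, about 6 mm down. Stroking the first leg now.

```bash
python3 -m jog '[{"dx":2,"dy":-0.2,"dz":0,"ax":0,"ay":0,"az":0},{"dx":3,"dy":-0.3,"dz":0,"ax":0,"ay":0,"az":0},{"dx":4,"dy":-0.5,"dz":0,"ax":0,"ay":0,"az":0},{"dx":4,"dy":-0.5,"dz":0,"ax":0,"ay":0,"az":0},{"dx":4,"dy":-0.5,"dz":0,"ax":0,"ay":0,"az":0},{"dx":4,"dy":-0.5,"dz":0,"ax":0,"ay":0,"az":0}]'
python3 - <<'E'
from h import *
st=arm.state();p=st['position'];print(p,st['ft_force'])
a=np.radians(23.06);d=p[:2]-[.58,.0365];print('to go',-d@[np.cos(a),np.sin(a)],'lat',d@[-np.sin(a),np.cos(a)])
E
```

```text
clock: 4.5
position: [0.4651, -0.0117, 0.0556]
ee_rot: [0.99, 0.142, -0.001, 0.0]
ft_force: [-3.7, -1.9, 6.2]
gripper_width: 0.0006
grasp_force: 2.7
[ 0.46514938 -0.0116905   0.05564682] [-3.70716499 -1.89832655  6.20827432]
to go 0.12454947141900419 lat 0.000646546324736415
```

```bash
python3 -m jog '[{"dx":4,"dy":-0.4,"dz":-0.3,"ax":0,"ay":0,"az":0},{"dx":5,"dy":-0.6,"dz":-0.3,"ax":0,"ay":0,"az":0},{"dx":5,"dy":-0.6,"dz":-0.3,"ax":0,"ay":0,"az":0},{"dx":5,"dy":-0.6,"dz":0,"ax":0,"ay":0,"az":0},{"dx":5,"dy":-0.6,"dz":0,"ax":0,"ay":0,"az":0},{"dx":5,"dy":-0.6,"dz":0,"ax":0,"ay":0,"az":0},{"dx":5,"dy":-0.6,"dz":0,"ax":0,"ay":0,"az":0},{"dx":5,"dy":-0.6,"dz":0,"ax":0,"ay":0,"az":0},{"dx":5,"dy":-0.6,"dz":0,"ax":0,"ay":0,"az":0},{"dx":5,"dy":-0.6,"dz":0,"ax":0,"ay":0,"az":0},{"dx":5,"dy":-0.6,"dz":0,"ax":0,"ay":0,"az":0},{"dx":5,"dy":-0.6,"dz":0,"ax":0,"ay":0,"az":0}]'
python3 - <<'E'
from h import *
st=arm.state();p=st['position'];print(p,st['ft_force'])
a=np.radians(23.06);d=p[:2]-[.58,.0365];print('to go',-d@[np.cos(a),np.sin(a)],'lat',d@[-np.sin(a),np.cos(a)])
E
```

```text
clock: 5.7
position: [0.5209, 0.0119, 0.0566]
ee_rot: [0.99, 0.141, 0.0, -0.0]
ft_force: [-2.0, -1.4, 4.7]
gripper_width: 0.0005
grasp_force: 2.3
[0.52091971 0.01189251 0.05659902] [-1.99382846 -1.43788929  4.74741448]
to go 0.06399811322576947 lat 0.0005002152559173206
```

```bash
python3 -m jog '[{"dx":5.3,"dy":-0.6,"dz":0,"ax":0,"ay":0,"az":0},{"dx":5.3,"dy":-0.6,"dz":0,"ax":0,"ay":0,"az":0},{"dx":5.3,"dy":-0.6,"dz":0,"ax":0,"ay":0,"az":0},{"dx":5.3,"dy":-0.6,"dz":0,"ax":0,"ay":0,"az":0},{"dx":5.3,"dy":-0.6,"dz":0,"ax":0,"ay":0,"az":0},{"dx":5.3,"dy":-0.6,"dz":0,"ax":0,"ay":0,"az":0},{"dx":5.3,"dy":-0.6,"dz":0,"ax":0,"ay":0,"az":0},{"dx":5.3,"dy":-0.6,"dz":0,"ax":0,"ay":0,"az":0},{"dx":5.3,"dy":-0.6,"dz":0,"ax":0,"ay":0,"az":0},{"dx":5.3,"dy":-0.6,"dz":0,"ax":0,"ay":0,"az":0},{"dx":5.3,"dy":-0.5,"dz":0,"ax":0,"ay":0,"az":0},{"dx":4,"dy":-0.4,"dz":0,"ax":0,"ay":0,"az":0}]'
python3 - <<'E'
from h import *
st=arm.state();p=st['position'];print(p,st['ft_force'])
M=R.from_quat(st['ee_rot']).as_matrix()
for q in [(.58,.0365),(.6699,.0413)]: print(((np.r_[q,p[2]]-p)@M*1000).round(1))
E
```

```text
clock: 6.9
position: [0.5789, 0.036, 0.0566]
ee_rot: [0.99, 0.141, 0.0, -0.0]
ft_force: [-3.5, -1.4, 4.3]
gripper_width: 0.0005
grasp_force: 2.4
[0.57893274 0.0359929  0.05662477] [-3.46876076 -1.3820293   4.33007277]
[ 1.2 -0.2  0. ]
[88.8 20.4  0. ]
```

The bend is reached. Now the second leg.

```bash
python3 -m jog '[{"dx":3,"dy":0.2,"dz":0,"ax":0,"ay":0,"az":0},{"dx":5,"dy":1.2,"dz":0,"ax":0,"ay":0,"az":0},{"dx":5,"dy":1.2,"dz":0,"ax":0,"ay":0,"az":0},{"dx":5,"dy":1.2,"dz":0,"ax":0,"ay":0,"az":0},{"dx":5,"dy":1.2,"dz":0,"ax":0,"ay":0,"az":0},{"dx":5,"dy":1.2,"dz":0,"ax":0,"ay":0,"az":0},{"dx":5,"dy":1.2,"dz":0,"ax":0,"ay":0,"az":0},{"dx":5,"dy":1.2,"dz":0,"ax":0,"ay":0,"az":0},{"dx":5,"dy":1.2,"dz":0,"ax":0,"ay":0,"az":0},{"dx":5,"dy":1.2,"dz":0,"ax":0,"ay":0,"az":0}]'
python3 - <<'E'
from h import *
st=arm.state();p=st['position'];print(p,st['ft_force'])
M=R.from_quat(st['ee_rot']).as_matrix()
print(((np.r_[.6699,.0413,p[2]]-p)@M*1000).round(1)); a=np.radians(3.06);print('lat',(p[:2]-[.6699,.0413])@[-np.sin(a),np.cos(a)])
E
```

```text
clock: 7.9
position: [0.628, 0.0387, 0.0566]
ee_rot: [0.99, 0.141, 0.0, -0.0]
ft_force: [-3.7, -0.8, 4.2]
gripper_width: 0.0008
grasp_force: 2.4
[0.62802463 0.03867449 0.05663582] [-3.68429321 -0.77694256  4.20277273]
[40.9  9.2  0. ]
lat -0.0003863898154235862
```

```bash
python3 -m jog '[{"dx":5,"dy":1.1,"dz":0,"ax":0,"ay":0,"az":0},{"dx":5,"dy":1.1,"dz":0,"ax":0,"ay":0,"az":0},{"dx":5,"dy":1.1,"dz":0,"ax":0,"ay":0,"az":0},{"dx":5,"dy":1.1,"dz":0,"ax":0,"ay":0,"az":0},{"dx":5,"dy":1.1,"dz":0,"ax":0,"ay":0,"az":0},{"dx":5,"dy":1.1,"dz":0,"ax":0,"ay":0,"az":0},{"dx":5,"dy":1.1,"dz":0,"ax":0,"ay":0,"az":0},{"dx":4,"dy":0.9,"dz":0,"ax":0,"ay":0,"az":0},{"dx":2,"dy":0.5,"dz":0,"ax":0,"ay":0,"az":0},{"dx":0,"dy":0,"dz":0,"ax":0,"ay":0,"az":0},{"dx":0,"dy":0,"dz":0,"ax":0,"ay":0,"az":0}]'
python3 - <<'E'
from h import *
s=snap('scene'); save(s,'end.png'); st=arm.state();p=st['position'];print(p,st['ft_force'])
M=R.from_quat(st['ee_rot']).as_matrix()
print(((np.r_[.6699,.0413,p[2]]-p)@M*1000).round(1))
E
```

```text
clock: 9.0
position: [0.6702, 0.0415, 0.0569]
ee_rot: [0.99, 0.141, 0.001, 0.0]
ft_force: [-1.0, 0.6, 5.4]
gripper_width: 0.0005
grasp_force: 2.2
[0.6701629  0.04146799 0.05694973] [-0.501977   -0.32356143  4.38273204]
[-0.3  0.1 -0. ]
```

View pics/end.png

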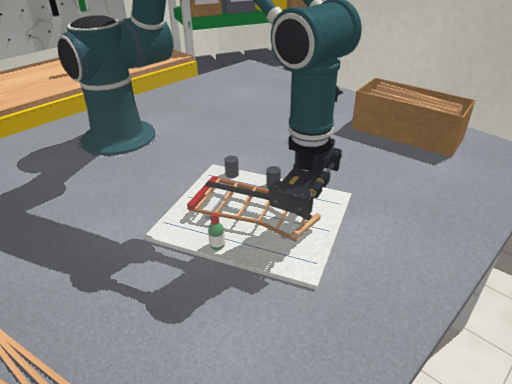

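The end picture shows the fingers on the cap at the tip, around (300,205). The weights at (232,167) and (273,177) and the glue at (216,235) have not moved. The TCP is within 0.5 mm of rib6, pressing 4.4 N with the panel about 5 mm down.

```bash
python3 -c "
from cell import arm
print(arm.sign_off())"
```

```text
the job is handed in; nothing more can be done
None
```

The job is handed in: one unbroken stroke from the root end to over the last rib, with the panel about 5–6 mm down at every reading, finishing at about 9 s with the closed fingertips still pressing there at about 4.4 N.

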